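# Rebuild a stirrer shaft seal and lock its bayonet cap

## Robot

A 6-joint arm with a two-finger parallel gripper is mounted at the origin on a cart in front of the work surface, level with it; the furniture and walls round the work are solid. World frame = base frame: x ahead of the robot, y to its left, z up, the work surface at z = 0. Lengths are in mm, angles in rad, forces in N, time in s.
With the tool pointing down it reaches from about 350 to 875 mm from the base axis. Payload 4.2 kg.
Tool frame: the origin (TCP) lies midway between the tips of the shut fingers; the grasp point (between the pads) lies 19 mm behind it (tcp_to_grasp is the distance from the TCP to the grasp point, in mm); z points along the fingers, y is the line along which they close (so a half turn about z gives the same grasp; the last joint's range is limited). The gripper opens to 85 mm and grips with 20 to 120 N. Pads are 22 mm wide; open, the fingers measure 114 mm over their backs; the gripper's body (76 mm by 85 mm) begins 54 mm behind the grasp point. The pads swing forward as they close: fully open they stand 13 mm farther back than shut.
Start: joints at [1.579, 0.385, 0.008, 0, -1.194, -0.259], TCP at [155.08, 605.433, 231.312] pointing down, gripper open.
Joint ranges: [-3.14, 3.14], [-1.21, 2.06], [-1.07, 1.41], [-3.16, 2.05], [-2.99, -0.16], [-3.1, 3.1]. Speed limits (rad/s): [2.79, 2.79, 3.14, 3.14, 3.14, 3.14].

## Interface

Orientations are given as a unit quaternion [x, y, z, w].
In Python, from bench import read_state, get_image, job_done, tcp_to_grasp gives the robot as it stands.
- The arm moves only by the tool jog_arm, never from a script. Its argument "plan" is a list of rows, each a list of 3 entries, a list of its own where there are three numbers: the finger opening in mm, from 0 to 85.4, then the shift along the tool's x, y, z as a fraction of full scale, then the turn, a rotation vector about the tool's x, y, z as a fraction of full scale. A call has 1 to 10 rows; each row is the pose to reach, as a shift and turn from the pose commanded when the call began, along the tool's axes at that moment; what a row does not reach only later rows make up. Full scale, the value 1, is 0.1 m for a shift and 60 degrees for a turn. A row lasts 1/8 s, in which the tool goes at most 62.5 mm and 10.7 degrees, less where a joint would pass 70% of its speed; a pose out of reach is approached as far as the arm can. A call with a number of a shift or a turn outside -1 to 1 is refused whole. A call with a gripper value outside its range is refused whole. The fingers move at their own pace and stop on an object; the grip force is fixed at half the most. Time passes only in rows, so rows that repeat a pose let the fingers close. It gives the time, the measured TCP pose, the force, the opening and the grip force at its end, in the units of the state.
- read_state(): the state, without advancing time (a new reading comes with each control period).
- get_image(name): name is "scene" or "top" or "wrist"; returns a dict with "img" (400x640x3 uint8, red, green, blue), "range_z" (400x640 float32, mm along the optical axis (not along the pixel's ray), 0 where there is no reading), "intrinsics" (3x3 intrinsics, pixels), "extrinsics" (4x4, takes a point from camera to world coordinates); the wrist camera has in their place "tool_from_camera" (4x4, takes a point from camera to tool coordinates, whose origin is the TCP and whose axes are the flange's). Camera axes: x right, y down, z forward; pixel columns grow to the right and rows downward; lengths in mm; the calibration is good to about 2 mm. The wrist camera is an equidistant fisheye: a pixel r from the principal point sees the ray r / f radians off the axis. A picture is of the moment at which its call begins: read the wrist's pose just before it.
- job_done(): hands the job in; it is judged then, once.
The state is a dict: "clock": time; "joints": joint angles; "joint_vel": joint speeds; "joint_efforts": joint torques, N m; "position": TCP position; "ee_rot": TCP orientation; "contact_force": force on the tool from outside, world axes, zero at the start; "wrist_torque": the same for the moment, N m; "gripper_width": finger opening in mm; "grasp_force": force on a finger pad.
Only numpy, scipy, OpenCV 4.12 (cv2) and the standard library are available. Lean on these libraries where they do the work, as an engineer would, in place of code of your own. Each camera call takes 0.05 s, during which the arm holds its last target. There are 200 camera calls.

## Task

Rebuild the stirrer's shaft seal on its service stand: thread the large brass ring down the stepped shaft onto the spring plate, then the smaller white ring down on top of it, then put the red cap over the shaft's two lugs, press it down against the spring, turn it a sixth of a turn clockwise (seen from above) and let it rise so that the lugs seat in its recess and it stays locked. The direction of the lugs has to be looked for or felt; work gently, with light forces (never more than about 40 N on the stand or shaft), and leave the other things on the bench where they are.

Things in the scene. Friction and masses are not known exactly. Their poses are not given: they have to be found in the camera images.
- stand: Service stand, fixed: black base disc 120 mm across, 14 mm high; steel spring housing 66 mm across up to 32 mm, brass nipple on its +x side. Origin: on the shaft's axis at the bench top (z = 0); heights h in these notes count from it. Vertical steel shaft on it: 30 mm thick up to h = 51.5, tapering to 24 mm at h = 56, 24 mm up to h = 67.5, then a 12 mm pin with tapered end up to h = 100 mm.
- lugs (a point): Centre of the lug bar across the shaft's pin, h = 84 mm: 23 mm long, 5 mm wide, from h = 81.5 to 86.5 mm. Only this point is measured: the axes given are the stand's, and the bar lies within 0.8 rad either way of their y axis, differently each time. The shaft is held by its drive: it yields and turns when twisted with more than about 0.15 N m.
- follower (a joint): Spring plate, a flat dark disc 46 mm across round the shaft that carries the rings, top at h = 44 mm when up. Value in m: 0 when up (as now), grows as it is pressed down, hard stop at 0.009. Spring: 3 N to start it, then 1.2 N per mm. About 0.0045 with the cap locked; the cap can turn under the lugs from 0.0065.
- large_ring_mid (a point): Centre of the loose brass ring, 10 mm above its underside: outer diameter 56 mm, bore 32 mm, 20 mm high, 0.13 to 0.2 kg, z along its axis. Home on the spring plate, before anything is pressed, it is on the shaft's axis at h = 54 mm (up to 1 mm lower under weight).
- small_ring_mid (a point): Centre of the loose white plastic ring, 8 mm above its underside: outer diameter 46 mm, bore 26 mm, 16 mm high, 0.06 kg, z along its axis. Home on the large ring, before anything is pressed, it is on the shaft's axis at h = 72 mm.
- cap_mid (a point): Loose red bayonet cap, right way up, 0.1 kg; point on its axis 14 mm above its underside (half-way up). Plate 8 mm thick, 46 mm across, knurled, cut by two flats 32 mm apart (x = +-16 mm); on the flats stand two ribs, 26 mm long along y, 3.5 mm thick, rounded tops 28 mm above the underside. Grip it across ribs and flats: fingers close along its x, 32 mm wide.
- cap_slot (a point): Centre of the cap's hole at its underside; z up. Hole 15 mm, with a slot right through along y, 8 mm wide, 26 mm long, that passes over the lugs. Height h of this point: 86.5 mm if the cap stops on the lugs, 80 mm if it went over them and rests on the small ring, below 73.5 mm to be turned under the lugs, 75.5 mm when locked.
- cap_recess (a point): Centre of the blind recess in the plate's top, 6 mm above the cap's underside; axes as the cap's. 7 mm wide, 27 mm long, 2 mm deep, its line 60 degrees counter-clockwise (from above) from the slot: when the cap has been turned 60 degrees clockwise below the lugs and let up 2 mm, they seat in it.
- block_heater: Blue block heater with cream cover, fixed, behind the loose parts: 215 mm deep along its x axis, 200 mm wide, 137 mm high, square to the bench. Origin: centre of its underside, x pointing to the bench's back. A hand beside its front should close along its x axis and be carried over it at 160 mm or more.
- photometer: Blue and white photometer, fixed, at the right of the stand: 170 mm deep along its x axis, 216 mm wide, 145 mm high. Origin: centre of its underside.
- timer: White kitchen-type lab timer, 58x66x18 mm: leave alone. Origin: centre of its underside.
- petri: Petri dish, 61 mm across, 14 mm high: leave alone. Origin: centre of its underside.
- vial_a: Small vial with green lid, 22 mm across, 45 mm high: leave alone. Origin: centre of its underside.
- crucible: White lidded crucible, 43 mm across, 46 mm high: leave alone. Origin: centre of its underside.
- sachet_1: Flat sachet, 48x68x9 mm: leave alone. Origin: centre of its underside.
Things that resemble listed ones, but are neither listed nor needed, are in the scene too. What is shaped like the part that bears small_ring_mid but brown is not meant.

How it is judged (in metres and radians):
On the way, in this order (a step that is already met when the one before it is completed fails the run):
1. the large ring is home on the spring plate, round the shaft (z of large_ring_mid in the frame of stand between 0.05 and 0.056 m and horizontal distance between large_ring_mid and stand below 0.003 m and angle between large_ring_mid's own z axis and vertical below 0.08 rad), for 0.2 s.
2. the small ring is home on the large ring, round the shaft (z of small_ring_mid in the frame of stand between 0.068 and 0.074 m and horizontal distance between each of small_ring_mid, large_ring_mid and stand below 0.003 m and angle between small_ring_mid's own z axis and vertical below 0.08 rad), for 0.2 s.
At the end, for the whole second after the job is handed in: Large ring, small ring on it and cap on top are round the shaft (3 mm, 0.08 rad), at rest, and the cap is locked with the lugs in its recess: spring plate held down 4.5 mm (+-1.3), cap's underside 75.5 mm (+-1.5) above the bench, rings at the matching heights (+-2) (value of joint follower between 0.0032 and 0.0058 m and z of cap_mid in the frame of stand between 0.088 and 0.091 m and z of small_ring_mid in the frame of stand between 0.0655 and 0.0695 m and z of large_ring_mid in the frame of stand between 0.0475 and 0.0515 m and horizontal distance between each of large_ring_mid, small_ring_mid, cap_mid and stand below 0.003 m and angle between each of cap_mid, small_ring_mid, large_ring_mid's own z axis and vertical below 0.08 rad and velocity of joint follower between -0.003 and 0.003 m/s); the robot touches nothing.
It fails at once if the stand, shaft or spring plate is pushed with more than 50 N (contact force between stand and anything else above 50 N).
It fails at once if another thing on the bench is moved by more than 30 mm (distance of any of timer, petri, vial_a, crucible, sachet_1 from where it was at the start of the episode above 0.03 m).
It also fails if it takes over 72 s, if anything falls off the work surface, if the arm or the gripper's body presses on something with over 40 N, if the wrist force passes 120 N, or if a joint passes its speed limit or range.

## Working session

There is one attempt and no reset: what is moved stays moved. The work goes in short steps, Python scripts to look and compute and a tool call to move; the robot and the scene stay as the last step left them, time stands still between calls to the robot, and variables do not carry over. Pictures are saved under pics/ and viewed, at most 10 in all, crops included, and the job is handed in when it is done.

Besides the shell and the picture viewer there is one more tool, called after "Call:" in YAML: its name, and indented under it one key for each argument. jog_arm: Moves the arm, as the interface text tells. Its arguments: {"type":"object","properties":{"plan":{"type":"array"}},"required":["plan"]}

```bash
ls; mkdir -p pics
cat > h.py <<'E'
import numpy as np, cv2, pickle
from bench import read_state, get_image, job_done, tcp_to_grasp
from scipy.spatial.transform import Rotation as R
def save(n,f):
    d=get_image(n); cv2.imwrite('pics/'+f+'.png',d['img'][:,:,::-1]); pickle.dump(d,open('pics/'+f+'.pkl','wb')); return d
def load(f): return pickle.load(open('pics/'+f+'.pkl','rb'))
def cloud(d):
    K=d['intrinsics'];z=d['range_z'];v,u=np.mgrid[:400,:640]
    p=np.stack([(u-K[0,2])/K[0,0]*z,(v-K[1,2])/K[1,1]*z,z],-1)
    T=d['extrinsics'];w=p@T[:3,:3].T+T[:3,3]; w[z==0]=np.nan; return w
def rel(target,rotz=None):
    s=read_state();r=R.from_quat(s['ee_rot']); return r.inv().apply(np.array(target)-s['position'])/100
E
python3 - <<'E'
from h import *
s=read_state()
for k,v in s.items(): print(k,np.round(v,3))
print(tcp_to_grasp)
for n in('scene','top'):
    d=save(n,n+'0'); print(n,d['intrinsics'].round(1).tolist(),d['extrinsics'].round(3).tolist())
E
```

```text
pics
clock 0.0
joints [ 1.579e+00  3.860e-01  7.000e-03 -1.000e-03 -1.194e+00 -2.590e-01]
joint_vel [-0.001  0.002 -0.    -0.    -0.    -0.   ]
joint_efforts [-0.0000e+00 -3.9229e+01  1.8841e+01  4.1860e+00 -5.0000e-03  0.0000e+00]
position [154.93  604.899 230.218]
ee_rot [ 0.992 -0.125 -0.     0.001]
contact_force [-0.28  -0.149 -0.185]
wrist_torque [-0.009  0.041 -0.001]
grasp_force 0.0
gripper_width 85.396
18.700000000000003
scene [[364.8, 0.0, 311.3], [0.0, 364.8, 197.9], [0.0, 0.0, 1.0]] [[0.56, -0.485, 0.672, -136.837], [-0.828, -0.345, 0.441, -236.358], [0.018, -0.803, -0.595, 666.899], [0.0, 0.0, 0.0, 1.0]]
top [[418.9, 0.0, 319.3], [0.0, 418.9, 200.7], [0.0, 0.0, 1.0]] [[-0.007, -0.991, 0.137, 377.689], [-1.0, 0.006, -0.004, 182.294], [0.003, -0.137, -0.991, 1313.617], [0.0, 0.0, 0.0, 1.0]]
```

View pics/scene0.png

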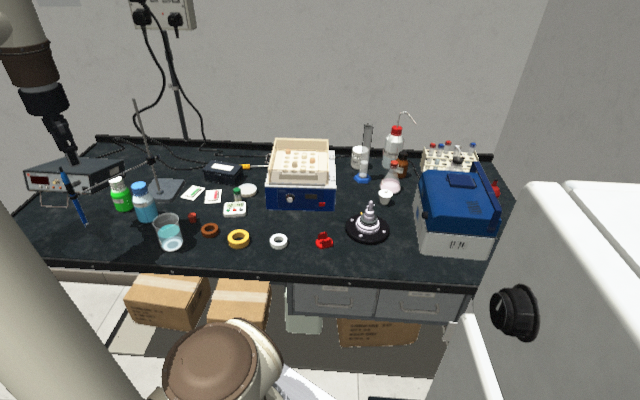

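View pics/top0.png

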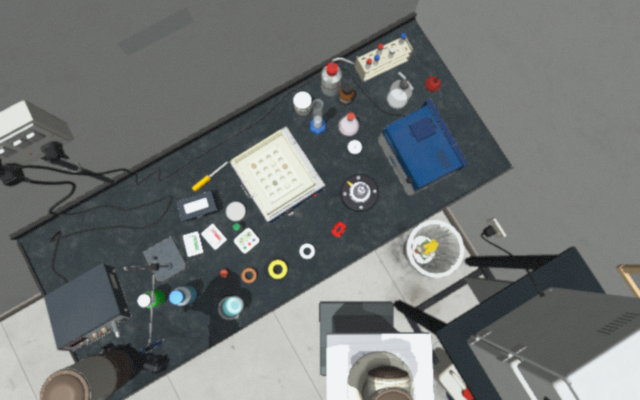

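Run:
```python
from h import *
t=load('top0');s=load('scene0')
a=cv2.resize(t['img'][165:295,225:425],(800,520),interpolation=cv2.INTER_CUBIC)
cv2.imwrite('pics/c1.png',a[:,:,::-1])
w=cloud(t);ws=cloud(s)
for n,uv in dict(brown=(249,275),brass=(278,269),white=(307,251),cap=(339,229),stand=(360,192)).items():
    print(n,w[uv[1],uv[0]].round(1))
# clusters of points above bench
for name,W,im in(('top',w,t['img']),('scene',ws,s['img'])):
    hsv=cv2.cvtColor(im,cv2.COLOR_RGB2HSV)
    red=((hsv[...,0]<6)|(hsv[...,0]>174))&(hsv[...,1]>150)&(hsv[...,2]>70)
    yel=(hsv[...,0]>18)&(hsv[...,0]<34)&(hsv[...,1]>110)&(hsv[...,2]>60)
    whi=(hsv[...,1]<40)&(hsv[...,2]>130)
    for nm,m in(('red',red),('yel',yel),('whi',whi)):
        n,l,st,c=cv2.connectedComponentsWithStats(m.astype(np.uint8))
        for i in range(1,n):
            if 20<st[i,4]<900:
                q=W[l==i]; q=q[~np.isnan(q[:,0])]
                if len(q): 
                  lo,hi=q.min(0),q.max(0)
                  if hi[2]<60 and (hi-lo)[:2].max()<90:print(name,nm,c[i].round(0),st[i,4],((lo+hi)/2).round(1),(hi-lo).round(1),np.median(q,0).round(1))
```

```text
brown [328.7 395.9   1.3]
brass [ 3.463e+02  3.067e+02 -1.000e-01]
white [ 4.010e+02  2.168e+02 -3.000e-01]
cap [468.5 116.5   5.3]
stand [575.2  54.9  67.7]
top red [338. 229.] 132 [468.8 118.2  13.4] [43.7 40.8 38. ] [468.2 119.6   7.7]
top red [224. 272.] 36 [337.4 468.8  22.9] [15.3 19.5  9.4] [337.4 468.9  21. ]
top yel [201. 183.] 137 [617.7 551.9   8. ] [51.  58.2 26. ] [615.9 551.5  12.2]
top yel [430. 246.] 139 [ 429.4 -321.4 -645.4] [ 61.7  62.4 210.7] [ 428.9 -318.5 -554.6]
top yel [277. 269.] 252 [347.8 308.4  10.2] [58.3 59.4 32.6] [347.  307.   18.2]
top whi [423.  24.] 27 [1144.3 -170.2   21.1] [33.7 18.6 32.7] [1144.8 -170.7   18.6]
top whi [498. 135.] 33 [ 763.6 -390.9   24.7] [24.2 13.9 44.4] [ 763.  -391.6   23.6]
top whi [354. 147.] 171 [729.9  64.4  20.6] [53.  45.4 52.6] [724.7  67.7  37.3]
top whi [218. 169.] 53 [663.  499.4   3.8] [48.1 58.6 22.3] [661.2 500.4   7.6]
top whi [507. 179.] 53 [ 640.7 -462.2  -86.9] [34.1 18.8 76.8] [ 643.1 -461.7  -85.1]
top whi [501. 190.] 118 [ 617.  -474.8 -162.7] [ 69.3  45.2 123.9] [ 616.  -477.7 -166.7]
top whi [489. 196.] 
[... 1536 characters left out ...]
9 70.8  6.3] [538.5 552.9  44.8]
scene whi [247. 189.] 180 [515.9 446.6  22.5] [75.7 74.8 44.6] [524.6 433.   14.5]
scene whi [192. 192.] 209 [426.2 573.3   5.1] [77.1 62.1 15.2] [418.  568.5   4.7]
scene whi [212. 196.] 207 [447.  506.2   5.1] [79.9 78.1 12.2] [439.4 502.6   4.9]
scene whi [169. 196.] 23 [365.4 602.7  13.7] [34.7 18.5  3.7] [359.4 603.1  13.8]
scene whi [366. 226.] 179 [574.4  50.9  28.9] [51.9 66.1 30.3] [560.5  44.5  30. ]
scene whi [278. 240.] 210 [406.1 221.3   9.5] [57.9 56.7 19.7] [396.1 215.1  15.1]
scene whi [173. 244.] 177 [232.1 423.4  22.3] [43.2 31.8 45.2] [226.3 413.3  21.2]
scene whi [253. 296.] 92 [ 531.5  475.2 -533.2] [68.  88.4 11.7] [ 527.8  478.  -533. ]
```

View pics/c1.png

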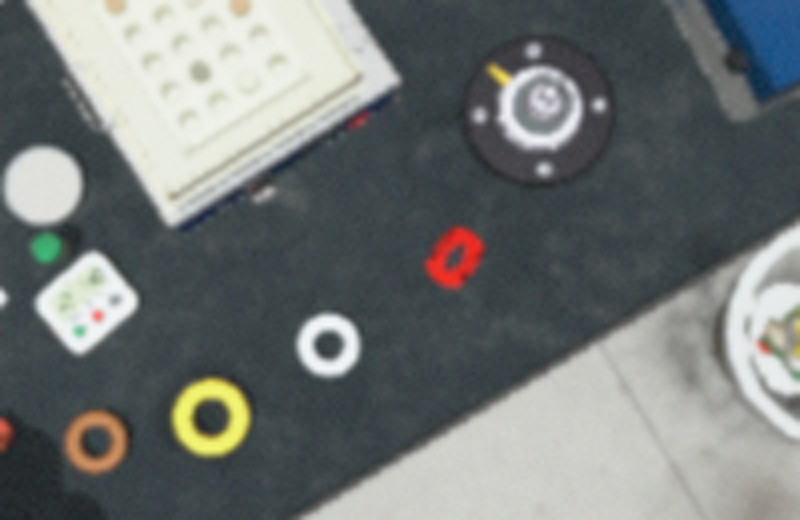

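Call:
jog_arm:
  plan:
    - [85, [0.927, 0.795, 0], [0, 0, -0.239]]
    - [85, [0.927, 0.795, 0], [0, 0, -0.239]]
    - [85, [0.927, 0.795, 0], [0, 0, -0.239]]

```text
clock: 0.48
position: [226.6, 502.1, 231.4]
ee_rot: [1.0, -0.002, -0.0, 0.001]
contact_force: [-0.2, -0.3, -0.4]
gripper_width: 85.1
grasp_force: 0.0
```

Call:
jog_arm:
  plan:
    - [85, [1, 1, 0], [0, 0, 0]]
    - [85, [1, 1, 0], [0, 0, 0]]
    - [85, [1, 1, 0], [0, 0, 0]]

```text
clock: 0.85
position: [326.4, 403.6, 231.1]
ee_rot: [1.0, -0.002, -0.0, 0.0]
contact_force: [0.0, 0.6, -0.3]
gripper_width: 84.8
grasp_force: 0.0
```

Call:
jog_arm:
  plan:
    - [85, [0.22, 0.97, 0.5], [0, 0, 0]]
    - [85, [0.22, 0.97, 0.8], [0, 0, 0]]
    - [85, [0.22, 0.97, 0.8], [0, 0, 0]]
    - [85, [0.22, 0.97, 0.8], [0, 0, 0]]

```text
clock: 1.35
position: [347.5, 309.5, 151.6]
ee_rot: [1.0, 0.0, 0.0, -0.0]
contact_force: [-0.1, 0.7, 0.6]
gripper_width: 85.2
grasp_force: 0.0
```

Run:
```python
from h import *
s=read_state();print(s['position'],s['ee_rot'],s['joints'],s['clock'])
d=save('wrist','w1');print(d['intrinsics'],d['tool_from_camera'].round(3),d['range_z'].max())
# refine from top: stand etc
t=load('top0');w=cloud(t);ws=cloud(load('scene0'))
for nm,W in(('top',w),('scene',ws)):
    q=W[(abs(W[...,0]-575)<75)&(abs(W[...,1]-50)<75)]
    for lo,hi in((9,18),(27,36),(40,48),(62,72),(78,105)):
        p=q[(q[:,2]>lo)&(q[:,2]<hi)]
        if len(p)>3:
            c,r=cv2.minEnclosingCircle(p[:,:2].astype(np.float32)); print(nm,lo,len(p),np.round(c,1),round(r,1),np.median(p,0).round(1))
    for n,c in dict(brass=(347,307),white=(401,218)).items():
        q=W[np.hypot(W[...,0]-c[0],W[...,1]-c[1])<40]; q=q[q[:,2]>5]
        cc,r=cv2.minEnclosingCircle(q[:,:2].astype(np.float32)); print(nm,n,np.round(cc,1),r,np.median(q[:,2]))
```

```text
[347.4646244  309.54774345 151.58555238] [ 9.99999884e-01  9.16625533e-05  4.13030155e-04 -2.30736728e-04] [ 1.07862951e+00  1.94301261e-01 -4.87045259e-01  6.56872822e-04
 -8.88652820e-01  4.91936213e-01] 1.35
[[309.70691629   0.         316.92366635]
 [  0.         309.70691629 199.49595618]
 [  0.           0.           1.        ]] [[-1.00000e-03 -9.47000e-01 -3.20000e-01  8.30670e+01]
 [ 1.00000e+00 -1.00000e-03 -0.00000e+00  1.10000e-02]
 [-0.00000e+00 -3.20000e-01  9.47000e-01 -1.42448e+02]
 [ 0.00000e+00  0.00000e+00  0.00000e+00  1.00000e+00]] 1733.7114
top 9 678 [583.6  51.2] 60.0 [580.1  50.3  13.4]
top 27 113 [589.2  59. ] 39.9 [580.2  54.5  31.8]
top 40 83 [583.9  51.8] 23.1 [579.2  55.4  43.4]
top 62 26 [584.   51.4] 11.4 [580.7  54.8  68.9]
top 78 22 [584.3  52.1] 10.0 [582.6  52.   94.2]
top brass [347.5 308.1] 38.286231994628906 19.06039225258951
top white [393.9 215.7] 36.30702209472656 14.9825712200535
scene 9 619 [581.4  49.3] 60.9 [558.7  35.2  14.5]
scene 27 127 [582.1  56.8] 36.7 [563.5  40.5  32.1]
scene 40 91 [580.6  49. ] 23.9 [570.7  44.9  44.8]
scene 62 39 [581.3  50.3] 12.0 [575.5  46.7  68.9]
scene 78 44 [581.2  49.2] 11.0 [578.9  49.6  88.7]
scene brass [345.  306.1] 29.73272705078125 18.863133757974765
scene white [399.4 215.2] 24.01213264465332 15.337915733646525
```

View pics/w1.png

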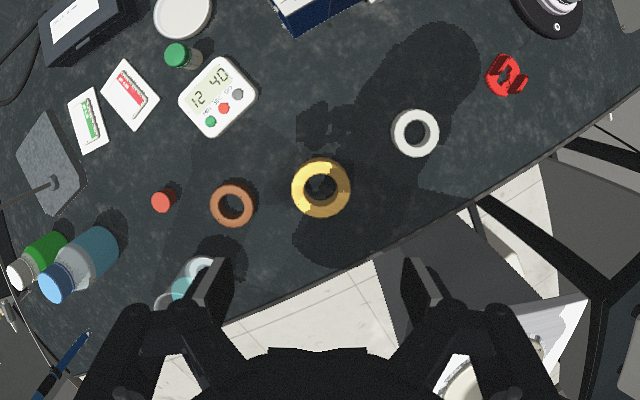

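```bash
cat >> h.py <<'E'
def wcloud(d,pos,q):
    K=d['intrinsics'];z=d['range_z'];v,u=np.mgrid[:400,:640]
    x=(u-K[0,2])/K[0,0];y=(v-K[1,2])/K[1,1];th=np.hypot(x,y);s=np.where(th>1e-6,np.tan(np.minimum(th,1.4))/np.maximum(th,1e-6),1)
    p=np.stack([x*s*z,y*s*z,z],-1);T=d['tool_from_camera']
    p=p@T[:3,:3].T+T[:3,3]; w=R.from_quat(q).apply(p.reshape(-1,3)).reshape(p.shape)+pos
    w[(z==0)|(th>1.3)]=np.nan; return w
def wsnap(f):
    s=read_state();d=save('wrist',f);d['s']=s;pickle.dump(d,open('pics/'+f+'.pkl','wb'))
    return d,wcloud(d,s['position'],s['ee_rot']),s
def fitc(p):  # algebraic circle fit
    A=np.c_[2*p[:,:2],np.ones(len(p))];b=(p[:,:2]**2).sum(1);x=np.linalg.lstsq(A,b,rcond=None)[0]
    return x[:2],np.sqrt(x[2]+x[0]**2+x[1]**2)
def ringc(W,c,zlo,zhi,r=40):
    q=W[(np.hypot(W[...,0]-c[0],W[...,1]-c[1])<r)&(W[...,2]>zlo)&(W[...,2]<zhi)]
    h=cv2.convexHull(q[:,:2].astype(np.float32))[:,0]; return fitc(h)+(np.median(q,0),len(q))
E
python3 - <<'E'
from h import *
d=load('w1');q=[ 9.99999884e-01,9.16625533e-05,4.13030155e-04,-2.30736728e-04]
W=wcloud(d,np.array([347.4646244,309.54774345,151.58555238]),q)
for uv in((321,165),(414,118),(321,188),(507,76)): print(W[uv[1],uv[0]].round(1))
print(ringc(W,(346,307),15,25)); print(ringc(W,(400,217),11,20))
for n in('top0','scene0'):
    w=cloud(load(n));print(n,ringc(w,(346,307),15,25),ringc(w,(400,217),11,20))
E
```

```text
[370.8 305.9  19.5]
[415.6 220.6  16.5]
[343.7 305.6   1.2]
[468.3 111.2   3.3]
(array([347.55349559, 306.38559218]), np.float64(27.63711085491847), array([349.09624526, 306.74243169,  19.68267333]), 1826)
(array([401.43023497, 217.02419493]), np.float64(22.722365145722538), array([401.81105573, 218.00940722,  15.61121795]), 1234)
top0 (array([347.78501092, 306.15357636]), np.float64(26.964793781540223), array([346.96185381, 305.26495272,  19.60012377]), 161) (array([402.04217597, 216.97009068]), np.float64(22.013188117319892), array([400.87002789, 216.48318445,  15.46656244]), 108)
scene0 (array([346.15999708, 305.36267854]), np.float64(27.88718818656904), array([343.71995318, 304.0568624 ,  20.07367615]), 207) (array([399.65208483, 215.51652324]), np.float64(22.742794861199204), array([398.28454799, 213.01201278,  15.75262003]), 151)
```

Call:
jog_arm:
  plan:
    - [70, [0, 0.02, 0.6], [0, 0, 0]]
    - [70, [0, 0.02, 1], [0, 0, 0]]
    - [70, [0, 0.02, 1], [0, 0, 0]]

```text
clock: 1.78
position: [346.4, 306.7, 50.0]
ee_rot: [1.0, 0.0, -0.001, 0.002]
contact_force: [0.3, -0.2, 0.6]
gripper_width: 70.1
grasp_force: 0.0
```

Call:
jog_arm:
  plan:
    - [70, [0, 0, 0.3], [0, 0, 0]]
    - [70, [0, 0, 0.5], [0, 0, 0]]
    - [70, [0, 0, 0.5], [0, 0, 0]]
    - [50, [0, 0, 0.5], [0, 0, 0]]
    - [50, [0, 0, 0.5], [0, 0, 0]]
    - [50, [0, 0, 0.5], [0, 0, 0]]
    - [50, [0, 0, 0.5], [0, 0, 0]]
    - [50, [0, 0, 0.5], [0, 0, 0]]

```text
clock: 2.78
position: [348.0, 308.3, 3.6]
ee_rot: [1.0, 0.0, 0.001, -0.002]
contact_force: [-1.3, -0.1, 6.8]
gripper_width: 53.2
grasp_force: 63.2
```

Call:
jog_arm:
  plan:
    - [45, [0, 0, -0.3], [0, 0, 0]]
    - [45, [0, 0, -0.6], [0, 0, 0]]
    - [45, [0, 0, -1], [0, 0, 0]]
    - [45, [0, 0, -1], [0, 0, 0]]
    - [45, [0, 0, -1], [0, 0, 0]]

```text
clock: 3.4
position: [346.7, 306.1, 101.6]
ee_rot: [1.0, -0.0, -0.0, -0.0]
contact_force: [-0.1, 0.9, -1.8]
gripper_width: 53.1
grasp_force: 64.3
```

Run:
```python
from h import *
d,W,s=wsnap('w2'); print(s['position'],s['gripper_width'],s['contact_force'],s['grasp_force'])
a=cv2.resize(d['img'][200:400,180:460],(784,560)); cv2.imwrite('pics/w2c.png',a[:,:,::-1])
c=s['position'][:2];print(ringc(W,c,s['position'][2]+5,s['position'][2]+30,35))
q=W[300:345,290:350].reshape(-1,3)
```

```text
[346.70895541 306.0603631  101.58893865] 53.125013676650696 [-0.13321883  0.93651904 -1.8394108 ] 64.28673311253078
(array([347.14544496, 306.25912732]), np.float64(29.39159200847267), array([354.06102442, 306.07109797, 117.5142831 ]), 8280)
```

View pics/w2c.png

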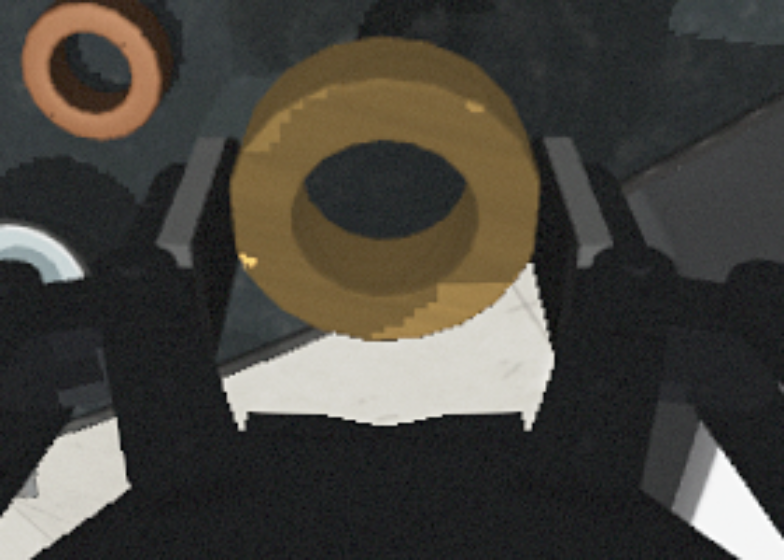

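Call:
jog_arm:
  plan:
    - [45, [0.1, 0.4, -0.6], [0, 0, 0]]
    - [45, [0.3, 1, -0.6], [0, 0, 0]]
    - [45, [0.3, 1, -0.6], [0, 0, 0]]

```text
clock: 3.82
position: [376.6, 203.2, 160.8]
ee_rot: [1.0, -0.002, -0.001, 0.001]
contact_force: [-0.6, 0.8, -2.7]
gripper_width: 52.9
grasp_force: 64.4
```

Call:
jog_arm:
  plan:
    - [45, [0.3, 0.45, 0], [0, 0, 0]]
    - [45, [0.6, 0.9, 0], [0, 0, 0]]
    - [45, [0.6, 0.9, 0], [0, 0, 0]]

```text
clock: 4.2
position: [437.6, 113.9, 159.8]
ee_rot: [1.0, -0.003, -0.001, 0.001]
contact_force: [0.1, 0.9, -1.9]
gripper_width: 53.0
grasp_force: 64.4
```

Call:
jog_arm:
  plan:
    - [45, [0.3, 0.3, 0], [0, 0, 0]]
    - [45, [0.63, 0.66, 0], [0, 0, 0]]
    - [45, [0.63, 0.66, 0], [0, 0, 0]]
    - [45, [0.63, 0.66, 0], [0, 0, 0]]
    - [45, [0.63, 0.66, 0], [0, 0, 0]]

```text
clock: 4.82
position: [499.1, 51.2, 160.9]
ee_rot: [1.0, 0.001, -0.001, 0.0]
contact_force: [-0.8, -0.0, -2.5]
gripper_width: 52.9
grasp_force: 64.4
```

Run:
```python
from h import *
d,W,s=wsnap('w3'); print(s['position'],s['ee_rot'],s['clock'])
cv2.imwrite('pics/w3c.png',cv2.resize(d['img'][0:300,170:470],(600,600),interpolation=cv2.INTER_CUBIC)[:,:,::-1])
for lo,hi,r in((10,18,70),(40,48,28),(64,71,20),(80,90,18),(90,103,12)):
    try: print(lo,ringc(W,(583,51),lo,hi,r))
    except Exception as e: print(lo,e)
p=W[(np.hypot(W[...,0]-583,W[...,1]-51)<16)&(W[...,2]>78)&(W[...,2]<89)]
h=cv2.minAreaRect(p[:,:2].astype(np.float32));print(h)
for w in (cloud(load('top0')),cloud(load('scene0'))): print(ringc(w,(583,51),10,18,70))
```

```text
[499.10227519  51.20554104 160.92102971] [ 9.99999664e-01  6.19602770e-04 -5.23742551e-04  1.20159582e-04] 4.825
10 (array([583.38653156,  51.04431022]), np.float64(59.603190956091964), array([582.64245699,  50.19187108,  13.77877814]), 8079)
40 (array([583.58783587,  51.15706757]), np.float64(22.70230278346425), array([583.47027894,  51.18121455,  43.86131104]), 1267)
64 (array([583.56321972,  50.92415025]), np.float64(11.82596258252768), array([583.29339373,  51.18953703,  69.18862878]), 403)
80 (array([582.74421768,  49.47748979]), np.float64(10.82206403557149), array([588.09524162,  48.80337878,  86.23847303]), 118)
90 (array([583.47807913,  51.03926636]), np.float64(5.8269106900230065), array([583.16233649,  51.20821234,  98.25408459]), 244)
((583.511962890625, 51.01992416381836), (5.209792613983154, 23.349262237548828), 57.461517333984375)
(array([583.68384085,  51.23178399]), np.float64(58.73194301125831), array([580.44883778,  49.97676774,  13.62056159]), 630)
(array([581.1313072 ,  50.26748069]), np.float64(59.288895884911604), array([559.81635375,  35.52887542,  14.53336649]), 606)
```

View pics/w3c.png

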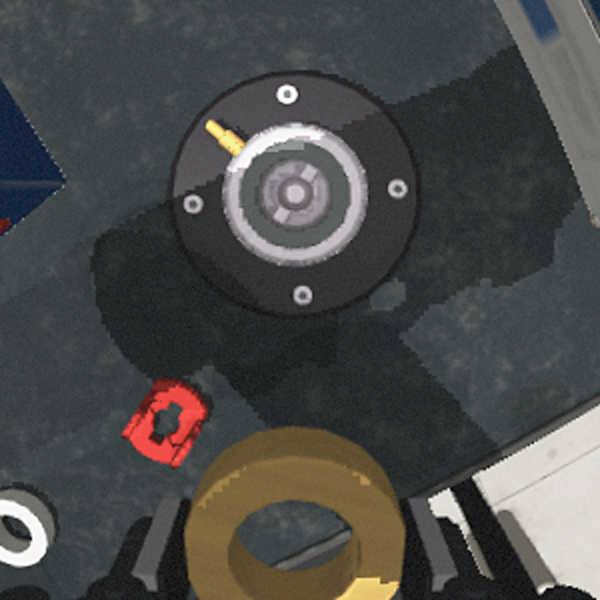

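```bash
cat >> h.py <<'E'
def held(d,W,s,hue,ztop,smin=60):
    hsv=cv2.cvtColor(d['img'],cv2.COLOR_RGB2HSV);m=(hsv[...,0]>=hue[0])&(hsv[...,0]<=hue[1])&(hsv[...,1]>smin)&(abs(W[...,2]-ztop)<2.5)&(np.hypot(W[...,0]-s['position'][0],W[...,1]-s['position'][1])<40)
    q=W[m]; h=cv2.convexHull(q[:,:2].astype(np.float32))[:,0]; c,r=fitc(h); return c-s['position'][:2],r,len(q),np.median(q[:,2])
E
python3 - <<'E'
from h import *
for f in('w2','w3'):
    d=load(f);s=d['s'];W=wcloud(d,s['position'],s['ee_rot'])
    for dz in(14,15.5,17):print(held(d,W,s,(15,35),s['position'][2]+dz))
E
```

```text
(array([-0.12799231,  0.00454114]), np.float64(27.751084931325607), 4868, np.float64(117.38760609935136))
(array([-0.16787975, -0.05163478]), np.float64(27.73829965492203), 5851, np.float64(117.59290800068645))
(array([-0.1888193 ,  0.02069522]), np.float64(27.683893560455438), 5512, np.float64(117.64116536026614))
(array([-0.17219748,  0.25976185]), np.float64(27.97283634939505), 4888, np.float64(176.71817948402207))
(array([-0.2213557 ,  0.13981447]), np.float64(27.909794720313258), 5844, np.float64(176.92046649317567))
(array([-0.25239407,  0.25668193]), np.float64(27.83172917476211), 5502, np.float64(176.96979307059866))
```

Call:
jog_arm:
  plan:
    - [45, [0.4, 0, 0], [0, 0, 0]]
    - [45, [0.835, 0, 0], [0, 0, 0]]
    - [45, [0.835, 0, 0], [0, 0, 0]]
    - [45, [0.835, 0, 0.2], [0, 0, 0]]
    - [45, [0.835, 0, 0.35], [0, 0, 0]]
    - [45, [0.835, 0, 0.35], [0, 0, 0]]
    - [45, [0.835, 0, 0.35], [0, 0, 0]]

```text
clock: 5.75
position: [583.6, 50.5, 127.0]
ee_rot: [1.0, 0.0, 0.001, -0.0]
contact_force: [0.3, -0.5, -2.1]
gripper_width: 53.0
grasp_force: 64.4
```

Call:
jog_arm:
  plan:
    - [45, [0, 0, 0], [0, 0, 0]]

```text
clock: 5.88
position: [583.8, 50.4, 127.2]
ee_rot: [1.0, -0.0, 0.001, -0.0]
contact_force: [-0.5, 0.7, -1.2]
gripper_width: 53.0
grasp_force: 64.4
```

Run:
```python
from h import *
for i in range(3):
    s=read_state();print(s['position'].round(2),s['contact_force'],s['joint_vel'].max()); get_image('wrist')
```

```text
[583.82  50.43 127.22] [-0.4621356   0.72163866 -1.19036059] 0.0019008973831898235
[583.76  50.38 127.1 ] [ 0.69077603  0.3748752  -1.50697369] 0.002360743030753698
[583.71  50.33 126.99] [-0.47527758  0.07243436 -1.73340064] 0.0025226085000484774
```

Call:
jog_arm:
  plan:
    - [45, [0, -0.005, 0.3], [0, 0, 0]]
    - [45, [0, -0.005, 0.62], [0, 0, 0]]
    - [45, [0, -0.005, 0.62], [0, 0, 0]]
    - [45, [0, -0.005, 0.65], [0, 0, 0]]
    - [45, [0, -0.005, 0.67], [0, 0, 0]]
    - [45, [0, -0.005, 0.69], [0, 0, 0]]
    - [45, [0, -0.005, 0.69], [0, 0, 0]]

```text
clock: 6.9
position: [583.5, 50.8, 57.6]
ee_rot: [1.0, -0.0, 0.0, -0.0]
contact_force: [-0.3, -0.6, -1.3]
gripper_width: 52.7
grasp_force: 64.4
```

Call:
jog_arm:
  plan:
    - [45, [0, 0, 0.015], [0, 0, 0]]
    - [45, [0, 0, 0.03], [0, 0, 0]]
    - [45, [0, 0, 0.045], [0, 0, 0]]
    - [45, [0, 0, 0.06], [0, 0, 0]]
    - [45, [0, 0, 0.075], [0, 0, 0]]
    - [45, [0, 0, 0.09], [0, 0, 0]]
    - [45, [0, 0, 0.09], [0, 0, 0]]

```text
clock: 7.78
position: [583.4, 50.7, 48.2]
ee_rot: [1.0, -0.0, -0.0, 0.0]
contact_force: [-0.5, 1.3, -1.4]
gripper_width: 53.2
grasp_force: 64.4
```

Call:
jog_arm:
  plan:
    - [56, [0, 0, 0], [0, 0, 0]]
    - [62, [0, 0, 0], [0, 0, 0]]
    - [70, [0, 0, 0], [0, 0, 0]]
    - [70, [0, 0, 0], [0, 0, 0]]
    - [70, [0, 0, -0.2], [0, 0, 0]]
    - [70, [0, 0, -0.6], [0, 0, 0]]
    - [70, [0, 0, -1], [0, 0, 0]]
    - [70, [0, 0, -1], [0, 0, 0]]

```text
clock: 8.78
position: [585.7, 51.3, 152.3]
ee_rot: [1.0, 0.0, 0.004, -0.001]
contact_force: [0.4, -0.5, -0.1]
gripper_width: 70.3
grasp_force: 0.0
```

Call:
jog_arm:
  plan:
    - [70, [-0.2, 0, -0.2], [0, 0, 0]]
    - [70, [-0.8, 0, -0.2], [0, 0, 0]]
    - [70, [-0.8, 0, -0.2], [0, 0, 0]]
    - [70, [-0.8, 0, -0.2], [0, 0, 0]]

```text
clock: 9.28
position: [503.7, 50.9, 168.4]
ee_rot: [1.0, 0.0, 0.0, -0.0]
contact_force: [-0.1, -0.2, 0.8]
gripper_width: 69.7
grasp_force: 0.0
```

Run:
```python
from h import *
d,W,s=wsnap('w4'); print(s['position'],s['ee_rot'],s['clock'])
for z in(62,63,64,65,66): print(z,ringc(W,(583.5,51),z-1.5,z+1.5,32))
p=W[(np.hypot(W[...,0]-583.5,W[...,1]-51)<15)&(W[...,2]>79)&(W[...,2]<89)]
print(cv2.minAreaRect(p[:,:2].astype(np.float32)))
q=W[(np.hypot(W[...,0]-583.5,W[...,1]-51)<27)&(np.hypot(W[...,0]-583.5,W[...,1]-51)>18)]
A=np.c_[q[:,:2]-[583.5,51],np.ones(len(q))];print(np.linalg.lstsq(A,q[:,2],rcond=None)[0],len(q))
```

```text
[503.7117588   50.87394246 168.40164008] [ 9.99999928e-01  7.26872479e-06  3.78811958e-04 -6.83054627e-06] 9.275
62 (array([582.6521327 ,  50.55750687]), np.float64(27.66477001404426), array([583.5143973 ,  50.75960909,  63.0367314 ]), 974)
63 (array([582.61064866,  50.53826141]), np.float64(27.58260938744559), array([582.83110441,  50.76010108,  63.60661847]), 2111)
64 (array([582.71815686,  50.515154  ]), np.float64(27.441740677464015), array([582.73564804,  50.75711724,  63.80084596]), 2325)
65 (array([582.68607146,  50.62875815]), np.float64(27.168949135555717), array([582.65919975,  50.0079725 ,  64.08291213]), 1561)
66 (array([582.90131797,  50.5436526 ]), np.float64(26.495030559893426), array([581.04206566,  49.60847184,  64.84383969]), 418)
((583.4284057617188, 51.232818603515625), (5.001031875610352, 22.944101333618164), 56.31236267089844)
[-2.06548443e-03 -1.18317614e-03  6.38073775e+01] 1967
```

Call:
jog_arm:
  plan:
    - [62, [-0.25, -0.4, 0], [0, 0, 0]]
    - [62, [-0.5, -0.83, 0], [0, 0, 0]]
    - [62, [-0.5, -0.83, 0], [0, 0, 0]]

```text
clock: 9.7
position: [453.7, 136.3, 168.3]
ee_rot: [1.0, 0.002, 0.0, -0.0]
contact_force: [-0.5, 0.7, 0.3]
gripper_width: 61.9
grasp_force: 0.0
```

Call:
jog_arm:
  plan:
    - [62, [-0.4, -0.7, 0.2], [0, 0, 0]]
    - [62, [-0.522, -0.831, 0.8], [0, 0, 0]]
    - [62, [-0.522, -0.831, 0.8], [0, 0, 0]]
    - [62, [-0.522, -0.831, 0.8], [0, 0, 0]]

```text
clock: 10.2
position: [402.2, 217.1, 88.0]
ee_rot: [1.0, -0.0, -0.0, 0.001]
contact_force: [0.6, -0.0, 0.7]
gripper_width: 61.7
grasp_force: 0.0
```

Call:
jog_arm:
  plan:
    - [62, [0, 0, 0.5], [0, 0, 0]]
    - [62, [0, 0, 0.813], [0, 0, 0]]
    - [62, [0, 0, 0.813], [0, 0, 0]]
    - [35, [0, 0, 0.813], [0, 0, 0]]
    - [35, [0, 0, 0.813], [0, 0, 0]]
    - [35, [0, 0, 0.813], [0, 0, 0]]
    - [35, [0, 0, 0.813], [0, 0, 0]]
    - [35, [0, 0, 0.813], [0, 0, 0]]

```text
clock: 11.2
position: [403.0, 217.9, 9.3]
ee_rot: [1.0, 0.0, 0.002, -0.002]
contact_force: [2.1, -2.1, 7.4]
gripper_width: 42.1
grasp_force: 60.7
```

Call:
jog_arm:
  plan:
    - [35, [0, 0, -0.3], [0, 0, 0]]
    - [35, [0, 0, -0.8], [0, 0, 0]]
    - [35, [0, 0, -0.8], [0, 0, 0]]
    - [35, [0, 0, -0.8], [0, 0, 0]]

```text
clock: 11.7
position: [401.2, 216.9, 87.7]
ee_rot: [1.0, -0.001, 0.0, -0.001]
contact_force: [-0.4, -0.3, -1.1]
gripper_width: 42.3
grasp_force: 61.1
```

Run:
```python
from h import *
d,W,s=wsnap('w5'); print(s['position'],s['ee_rot'],s['clock'],s['gripper_width'])
cv2.imwrite('pics/w5c.png',cv2.resize(d['img'][200:400,180:460],(784,560))[:,:,::-1])
p=s['position']
hsv=cv2.cvtColor(d['img'],cv2.COLOR_RGB2HSV)
m=(hsv[...,2]>110)&(hsv[...,1]<50)&(np.hypot(W[...,0]-p[0],W[...,1]-p[1])<30)&(W[...,2]>p[2]-10)
q=W[m];zt=np.percentile(q[:,2],70);q=q[abs(q[:,2]-zt)<2]
h=cv2.convexHull(q[:,:2].astype(np.float32))[:,0];print(zt,len(q),fitc(h)[0]-p[:2],fitc(h)[1])
A=np.c_[q[:,:2]-p[:2],np.ones(len(q))];print(np.linalg.lstsq(A,q[:,2],rcond=None)[0])
```

```text
[401.17709045 216.89754671  87.67543256] [ 9.99999450e-01 -5.18267630e-04  4.23690426e-04 -8.07164568e-04] 11.7 42.28486219423797
94.16452604339712 3364 [-1.14903687  0.05002005] 22.517215534051807
[-1.73064597e-03 -8.40668868e-04  9.39388777e+01]
```

View pics/w5c.png

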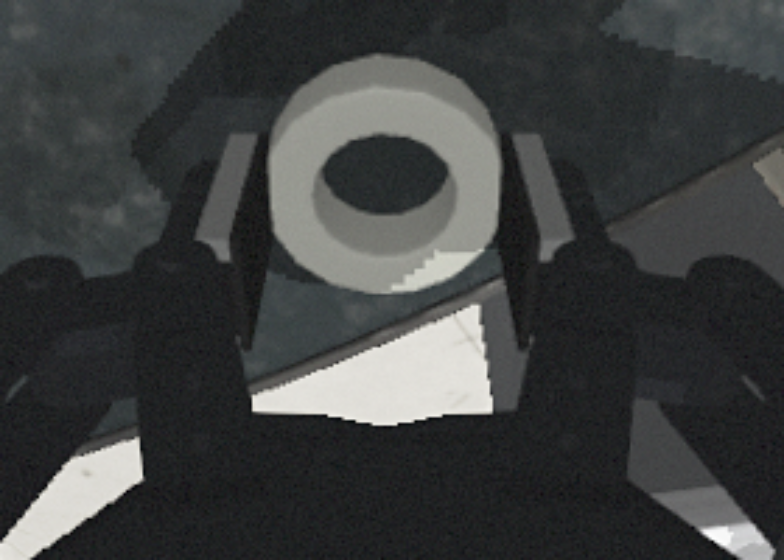

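Call:
jog_arm:
  plan:
    - [35, [0.2, 0.3, -0.5], [0, 0, 0]]
    - [35, [0.522, 0.831, -0.85], [0, 0, 0]]
    - [35, [0.522, 0.831, -0.85], [0, 0, 0]]
    - [35, [0.522, 0.831, -0.85], [0, 0, 0]]

```text
clock: 12.25
position: [452.8, 133.1, 170.8]
ee_rot: [1.0, -0.001, -0.001, 0.0]
contact_force: [-0.2, 0.7, -0.8]
gripper_width: 42.1
grasp_force: 61.3
```

Call:
jog_arm:
  plan:
    - [35, [0.25, 0.4, 0], [0, 0, 0]]
    - [35, [0.5, 0.83, 0], [0, 0, 0]]
    - [35, [0.5, 0.83, 0], [0, 0, 0]]
    - [35, [0.5, 0.83, 0], [0, 0, 0]]
    - [35, [0.5, 0.83, 0], [0, 0, 0]]

```text
clock: 12.88
position: [502.6, 51.8, 171.4]
ee_rot: [1.0, 0.001, -0.001, 0.0]
contact_force: [-1.0, 0.1, -1.4]
gripper_width: 41.6
grasp_force: 61.4
```

```bash
cat >> h.py <<'E'
def heldw(d,W,s):
    p=s['position'];hsv=cv2.cvtColor(d['img'],cv2.COLOR_RGB2HSV)
    m=(hsv[...,2]>90)&(hsv[...,1]<50)&(np.hypot(W[...,0]-p[0],W[...,1]-p[1])<26)&(abs(W[...,2]-p[2]-6.3)<2)
    m=cv2.morphologyEx(m.astype(np.uint8),cv2.MORPH_OPEN,np.ones((3,3)))>0
    q=W[m];h=cv2.convexHull(q[:,:2].astype(np.float32))[:,0];return len(q),fitc(h)[0]-p[:2],fitc(h)[1]
E
python3 - <<'E'
from h import *
d,W,s=wsnap('w6'); print(s['position'],s['ee_rot'],s['clock'],heldw(d,W,s))
d=load('w5');print(heldw(d,wcloud(d,d['s']['position'],d['s']['ee_rot']),d['s']))
for lo,hi,r in((10,18,70),(61,66,32),(90,103,12)): print(lo,ringc(W,(583.5,51),lo,hi,r))
p=W[(np.hypot(W[...,0]-583.5,W[...,1]-51)<15)&(W[...,2]>79)&(W[...,2]<89)]
print(cv2.minAreaRect(p[:,:2].astype(np.float32)))
E
```

```text
[502.63204503  51.83663709 171.36668652] [ 9.99999474e-01  7.32110954e-04 -6.92323759e-04  1.93059159e-04] 12.875 (3344, array([-1.32009079,  0.24254369]), np.float64(22.61008382856804))
(3356, array([-1.29670209,  0.08180759]), np.float64(22.45860076243256))
10 (array([583.66254104,  51.13224835]), np.float64(59.75674133431462), array([584.15571538,  49.91537974,  13.76195526]), 7500)
61 (array([582.69000628,  50.64947249]), np.float64(27.69904991735249), array([582.95408138,  50.99997448,  63.7114764 ]), 2463)
90 (array([583.50273103,  51.08536785]), np.float64(5.860958192464731), array([583.90042921,  51.15798628,  98.25670491]), 226)
((583.5326538085938, 51.31919860839844), (5.068939208984375, 22.633975982666016), 56.229793548583984)
```

Call:
jog_arm:
  plan:
    - [35, [0.4, 0, 0], [0, 0, 0]]
    - [35, [0.81, 0, 0], [0, 0, 0]]
    - [35, [0.81, 0, 0.3], [0, 0, 0]]
    - [35, [0.81, 0, 0.5], [0, 0, 0]]
    - [35, [0.81, 0, 0.5], [0, 0, 0]]
    - [35, [0.81, 0, 0.5], [0, 0, 0]]
    - [35, [0.81, 0, 0.5], [0, 0, 0]]

```text
clock: 13.8
position: [585.0, 51.2, 123.4]
ee_rot: [1.0, 0.0, 0.001, -0.0]
contact_force: [1.0, 0.3, -0.6]
gripper_width: 42.1
grasp_force: 61.3
```

Run:
```python
from h import *
for i in range(3):
    s=read_state();print(s['position'].round(2),s['contact_force'].round(1)); get_image('wrist')
```

```text
[585.03  51.24 123.38] [ 1.   0.3 -0.6]
[584.92  51.09 123.27] [-0.5  0.5  0. ]
[584.83  50.98 123.08] [ 0.   0.2 -0.6]
```

Call:
jog_arm:
  plan:
    - [35, [0, 0, 0.15], [0, 0, 0]]
    - [35, [0, 0, 0.24], [0, 0, 0]]
    - [35, [0, 0, 0.27], [0, 0, 0]]
    - [35, [0, 0, 0.3], [0, 0, 0]]
    - [35, [0, 0, 0.34], [0, 0, 0]]
    - [35, [0, 0, 0.38], [0, 0, 0]]
    - [35, [0, 0, 0.42], [0, 0, 0]]
    - [35, [0, 0, 0.42], [0, 0, 0]]

```text
clock: 14.95
position: [584.2, 50.7, 79.6]
ee_rot: [1.0, -0.0, -0.0, 0.0]
contact_force: [0.3, 0.2, -0.7]
gripper_width: 42.0
grasp_force: 61.4
```

Call:
jog_arm:
  plan:
    - [35, [0.003, -0.002, 0.01], [0, 0, 0]]
    - [35, [0.003, -0.002, 0.02], [0, 0, 0]]
    - [35, [0.003, -0.002, 0.03], [0, 0, 0]]
    - [35, [0.003, -0.002, 0.04], [0, 0, 0]]
    - [35, [0.003, -0.002, 0.04], [0, 0, 0]]

```text
clock: 15.58
position: [584.6, 50.9, 75.9]
ee_rot: [1.0, -0.0, -0.0, 0.0]
contact_force: [0.2, 0.2, -1.1]
gripper_width: 42.5
grasp_force: 61.4
```

Call:
jog_arm:
  plan:
    - [35, [0, 0, 0.01], [0, 0, 0]]
    - [35, [0, 0, 0.018], [0, 0, 0]]
    - [35, [0, 0, 0.018], [0, 0, 0]]

```text
clock: 15.95
position: [584.7, 50.9, 74.1]
ee_rot: [1.0, -0.0, -0.0, 0.0]
contact_force: [0.2, 0.6, -1.1]
gripper_width: 41.9
grasp_force: 61.4
```

Release and back off.

Call:
jog_arm:
  plan:
    - [46, [0, 0, 0], [0, 0, 0]]
    - [52, [0, 0, 0], [0, 0, 0]]
    - [60, [0, 0, 0], [0, 0, 0]]
    - [60, [0, 0, 0], [0, 0, 0]]
    - [60, [0, 0, -0.2], [0, 0, 0]]
    - [60, [0, 0, -0.6], [0, 0, 0]]
    - [60, [0, 0, -0.95], [0, 0, 0]]
    - [60, [0, 0, -0.95], [0, 0, 0]]

```text
clock: 16.95
position: [586.6, 51.4, 172.8]
ee_rot: [1.0, -0.0, 0.004, -0.001]
contact_force: [0.3, 0.6, -1.0]
gripper_width: 59.9
grasp_force: 0.0
```

Call:
jog_arm:
  plan:
    - [60, [-0.3, -0.2, 0], [0, 0, 0.2]]
    - [60, [-0.8, -0.2, 0], [0, 0, 0.55]]
    - [60, [-0.8, -0.2, 0], [0, 0, 0.55]]
    - [60, [-0.8, -0.2, 0], [0, 0, 0.55]]
    - [60, [-0.8, -0.2, 0], [0, 0, 0.55]]

```text
clock: 17.58
position: [505.0, 71.0, 168.9]
ee_rot: [0.959, -0.283, -0.0, 0.0]
contact_force: [0.1, -0.7, 0.1]
gripper_width: 60.0
grasp_force: 0.0
```

Run:
```python
from h import *
d,W,s=wsnap('w7'); print(s['position'],s['ee_rot'],s['clock'],s['joints'].round(2))
for z in(80,): print(z,ringc(W,(583.5,51),z-1.5,z+1.5,28))
q=W[(np.hypot(W[...,0]-583.5,W[...,1]-51)<21)&(np.hypot(W[...,0]-583.5,W[...,1]-51)>14)]
A=np.c_[q[:,:2]-[583.5,51],np.ones(len(q))];print(np.linalg.lstsq(A,q[:,2],rcond=None)[0],len(q))
p=W[(np.hypot(W[...,0]-583.5,W[...,1]-51)<14)&(W[...,2]>82.5)&(W[...,2]<89)]
print('lug',cv2.minAreaRect(p[:,:2].astype(np.float32)))
hsv=cv2.cvtColor(d['img'],cv2.COLOR_RGB2HSV)
red=((hsv[...,0]<6)|(hsv[...,0]>174))&(hsv[...,1]>140)&(np.hypot(W[...,0]-468,W[...,1]-118)<40)
for lo,hi in((4,12),(16,32),(24,32)):
    p=W[red&(W[...,2]>lo)&(W[...,2]<hi)][:,:2].astype(np.float32); print(lo,len(p),cv2.minAreaRect(p), fitc(cv2.convexHull(p)[:,0]))
v,u=np.where(red);print(u.min(),u.max(),v.min(),v.max())
cv2.imwrite('pics/w7c.png',cv2.resize(d['img'][0:300,130:530],(800,600),interpolation=cv2.INTER_CUBIC)[:,:,::-1])
```

```text
[504.98081859  70.99363727 168.85264838] [ 9.59057550e-01 -2.83211178e-01 -1.76709177e-04  1.16138642e-04] 17.575 [ 0.46  0.25 -0.36 -0.   -0.96  0.54]
80 (array([583.19475427,  50.75197897]), np.float64(22.621360064843287), array([583.27763014,  50.38381208,  79.70737784]), 1774)
[-6.63232856e-03 -2.16948977e-02  7.95341791e+01] 1375
lug ((582.4398193359375, 49.635013580322266), (7.941795349121094, 22.892841339111328), 53.430789947509766)
4 704 ((469.4019470214844, 117.86441802978516), (30.89673614501953, 44.93337631225586), 56.89189910888672) (array([469.28325244, 117.77752997]), np.float64(22.099101047950025))
16 198 ((470.671142578125, 117.57244110107422), (32.1787109375, 24.343915939331055), 56.68358612060547) (array([470.7748569 , 117.15698116]), np.float64(18.15729426858896))
24 151 ((470.3606262207031, 117.45087432861328), (32.16680145263672, 22.955093383789062), 54.98878479003906) (array([470.19978769, 117.54128442]), np.float64(17.91971245565204))
282 313 210 249
```

View pics/w7c.png

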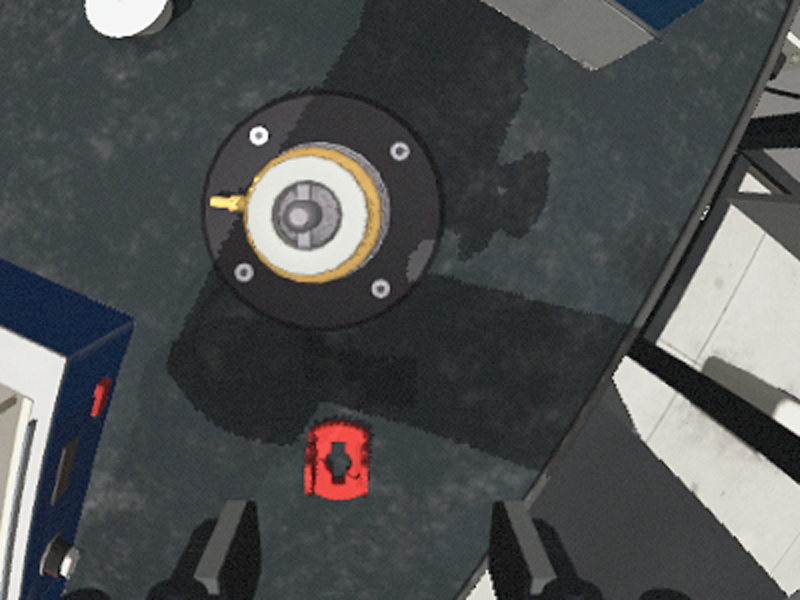

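Call:
jog_arm:
  plan:
    - [55, [-0.55, -0.2, 0], [0, 0, 0]]
    - [55, [-0.55, -0.2, 0.4], [0, 0, 0]]
    - [55, [-0.55, -0.2, 0.9], [0, 0, 0]]
    - [55, [-0.55, -0.2, 0.9], [0, 0, 0]]
    - [55, [-0.55, -0.2, 0.9], [0, 0, 0]]

```text
clock: 18.25
position: [470.9, 118.1, 80.4]
ee_rot: [0.959, -0.284, 0.001, -0.0]
contact_force: [-0.2, 0.8, 0.9]
gripper_width: 55.0
grasp_force: 0.0
```

Run:
```python
from h import *
d,W,s=wsnap('w8'); p=s['position'];print(p,s['ee_rot'],s['clock'])
hsv=cv2.cvtColor(d['img'],cv2.COLOR_RGB2HSV)
red=((hsv[...,0]<6)|(hsv[...,0]>174))&(hsv[...,1]>140)&(np.hypot(W[...,0]-468,W[...,1]-118)<40)
for lo,hi in((5,11),(22,32)):
    q=W[red&(W[...,2]>lo)&(W[...,2]<hi)][:,:2].astype(np.float32); r=cv2.minAreaRect(q);print(lo,len(q),r,R.from_quat(s['ee_rot']).inv().apply(np.r_[r[0]-p[:2],0]))
```

```text
[470.93296608 118.13171433  80.38835671] [ 9.58880101e-01 -2.83809744e-01  8.60085660e-04 -4.91292483e-04] 18.25
5 1428 ((470.1067810058594, 118.69024658203125), (31.844318389892578, 45.1402587890625), 50.84343719482422) [-0.99708665 -0.01888019 -0.00133957]
22 336 ((469.7491760253906, 117.44084167480469), (31.628034591674805, 23.939725875854492), 56.578224182128906) [-0.61705645  1.22388664 -0.00259635]
```

Call:
jog_arm:
  plan:
    - [55, [-0.008, 0, 0.5], [0, 0, 0]]
    - [55, [-0.008, 0, 0.74], [0, 0, 0]]
    - [55, [-0.008, 0, 0.74], [0, 0, 0]]
    - [25, [-0.008, 0, 0.74], [0, 0, 0]]
    - [25, [-0.008, 0, 0.74], [0, 0, 0]]
    - [25, [-0.008, 0, 0.74], [0, 0, 0]]
    - [25, [-0.008, 0, 0.74], [0, 0, 0]]
    - [25, [-0.008, 0, 0.74], [0, 0, 0]]

```text
clock: 19.3
position: [470.4, 119.0, 7.4]
ee_rot: [0.959, -0.284, 0.002, -0.002]
contact_force: [-0.7, 0.2, 6.3]
gripper_width: 30.8
grasp_force: 60.5
```

Call:
jog_arm:
  plan:
    - [25, [0, 0, -0.3], [0, 0, 0]]
    - [25, [0, 0, -0.8], [0, 0, 0]]
    - [25, [0, 0, -1], [0, 0, 0]]
    - [25, [0, 0, -1], [0, 0, 0]]

```text
clock: 19.8
position: [469.8, 118.8, 107.5]
ee_rot: [0.959, -0.284, 0.002, -0.002]
contact_force: [-0.1, -0.7, -1.9]
gripper_width: 30.7
grasp_force: 59.8
```

Call:
jog_arm:
  plan:
    - [25, [0.1, 0, -0.66], [0, 0, 0]]
    - [25, [0.55, 0.2, -0.66], [0, 0, 0]]
    - [25, [0.55, 0.2, -0.66], [0, 0, 0]]
    - [25, [0.55, 0.2, -0.66], [0, 0, 0]]
    - [25, [0.55, 0.2, -0.66], [0, 0, 0]]

```text
clock: 20.42
position: [503.2, 71.7, 170.2]
ee_rot: [0.959, -0.284, -0.001, 0.001]
contact_force: [-0.4, -0.1, -1.1]
gripper_width: 30.6
grasp_force: 60.2
```

Run:
```python
from h import *
d,W,s=wsnap('w9'); p=s['position'];r=R.from_quat(s['ee_rot']);print(p,s['ee_rot'],s['clock'],s['gripper_width'])
hsv=cv2.cvtColor(d['img'],cv2.COLOR_RGB2HSV)
L=r.inv().apply((W-p).reshape(-1,3)).reshape(W.shape)
red=((hsv[...,0]<6)|(hsv[...,0]>174))&(hsv[...,1]>120)&(np.hypot(L[...,0],L[...,1])<40)&(abs(L[...,2])<60)
z=L[red][:,2];print(np.histogram(z,bins=np.arange(-30,12,2)))
for lo,hi in((-24,-15),(-4,4)):
    q=L[red&(L[...,2]>lo)&(L[...,2]<hi)]; b=cv2.minAreaRect(q[:,:2].astype(np.float32));print(lo,len(q),b,np.median(q[:,2]),np.percentile(q[:,2],[5,95]))
pp=W[(np.hypot(W[...,0]-583.5,W[...,1]-51)<14)&(W[...,2]>84.5)&(W[...,2]<88)]
print('lug',cv2.minAreaRect(pp[:,:2].astype(np.float32)),ringc(W,(583.5,51),90,103,12),ringc(W,(583.5,51),10,18,70))
a=np.hstack([cv2.resize(d['img'][100:400,220:420],(400,600),interpolation=cv2.INTER_CUBIC),cv2.resize(d['img'][60:150,230:290],(400,600),interpolation=cv2.INTER_CUBIC)])
cv2.imwrite('pics/w9c.png',a[:,:,::-1])
```

```text
[503.18090138  71.67663255 170.17067751] [ 9.58853430e-01 -2.83899350e-01 -9.05063201e-04  6.62869561e-04] 20.425 30.574239450491913
(array([   0,    0,    2,    8,  200,  253,  106,   63,   64,   45,   57,
         49,   42,   56, 1705,  909,  225,  118,   49,    1]), array([-30, -28, -26, -24, -22, -20, -18, -16, -14, -12, -10,  -8,  -6,
        -4,  -2,   0,   2,   4,   6,   8,  10]))
-24 598 ((-0.38884735107421875, -0.3492002487182617), (24.853994369506836, 30.976760864257812), 0.5728105306625366) -19.54430856930567 [-21.06821455 -15.92937786]
-4 2895 ((-0.4673309326171875, -1.5925922393798828), (46.063331604003906, 31.748056411743164), 6.023366928100586) -0.23617096059104753 [-1.40416364  2.37037665]
lug ((582.4046630859375, 49.648521423339844), (7.602280616760254, 22.133041381835938), 55.837589263916016) (array([583.44813783,  50.94638629]), np.float64(5.753518636386278), array([583.40553352,  50.45072815,  98.26213531]), 221) (array([583.63712482,  51.10235029]), np.float64(59.69615888351195), array([581.11065404,  44.87147757,  13.78847124]), 7380)
```

View pics/w9c.png

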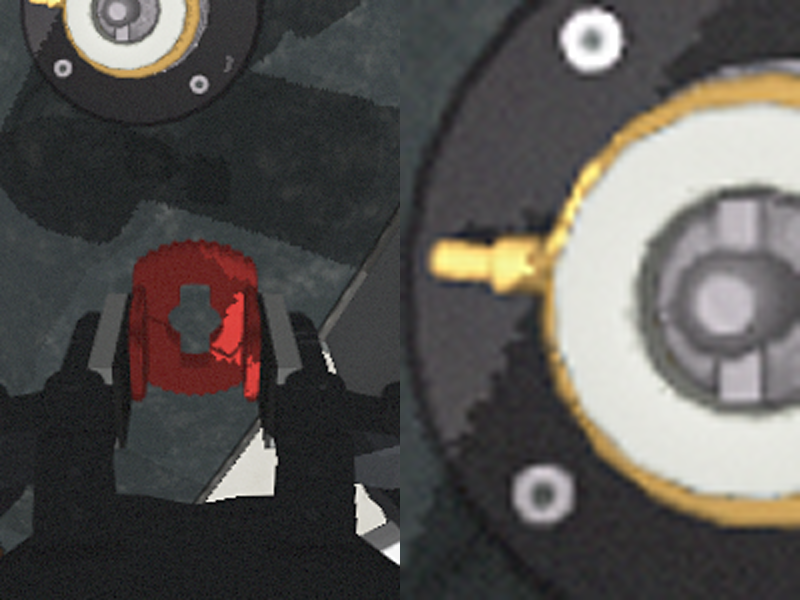

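Call:
jog_arm:
  plan:
    - [25, [0.4, -0.13, 0], [0, 0, 0]]
    - [25, [0.785, -0.263, 0], [0, 0, 0]]
    - [25, [0.785, -0.263, 0.3], [0, 0, 0]]
    - [25, [0.785, -0.263, 0.5], [0, 0, 0]]
    - [25, [0.785, -0.263, 0.5], [0, 0, 0]]
    - [25, [0.785, -0.263, 0.5], [0, 0, 0]]
    - [25, [0.785, -0.263, 0.5], [0, 0, 0]]

```text
clock: 21.35
position: [584.9, 51.1, 122.5]
ee_rot: [0.959, -0.284, 0.001, -0.001]
contact_force: [-1.1, 0.2, -1.5]
gripper_width: 30.5
grasp_force: 60.1
```

Run:
```python
from h import *
for i in range(3):
    s=read_state();p=s['position'];print(p.round(2),s['contact_force'].round(1),np.degrees(2*np.arctan2(s['ee_rot'][1],s['ee_rot'][0])),R.from_quat(s['ee_rot']).inv().apply([583.85-p[0],50.8-p[1],0]).round(2)); get_image('wrist')
```

```text
[584.85  51.14 122.49] [-1.1  0.2 -1.5] -32.99050671351691 [-0.65  0.83 -0.  ]
[584.71  51.05 122.4 ] [-0.7  0.1 -1.5] -33.00332933817421 [-0.58  0.68 -0.  ]
[584.6   50.94 122.24] [-0.4  0.2 -0.7] -33.011721717635986 [-0.56  0.53 -0.  ]
```

Call:
jog_arm:
  plan:
    - [25, [-0.004, 0.004, 0.12], [0, 0, 0]]
    - [25, [-0.004, 0.004, 0.22], [0, 0, 0]]
    - [25, [-0.004, 0.004, 0.24], [0, 0, 0]]
    - [25, [-0.004, 0.004, 0.255], [0, 0, 0]]
    - [25, [-0.004, 0.004, 0.27], [0, 0, 0]]
    - [25, [-0.004, 0.004, 0.285], [0, 0, 0]]
    - [25, [-0.004, 0.004, 0.3], [0, 0, 0]]
    - [25, [-0.004, 0.004, 0.3], [0, 0, 0]]

```text
clock: 22.5
position: [583.6, 50.5, 91.1]
ee_rot: [0.959, -0.284, -0.0, 0.0]
contact_force: [-0.6, -0.2, -1.0]
gripper_width: 30.8
grasp_force: 60.2
```

Call:
jog_arm:
  plan:
    - [25, [0, 0, 0.02], [0, 0, 0]]
    - [25, [0, 0, 0.035], [0, 0, 0]]
    - [25, [0, 0, 0.05], [0, 0, 0]]
    - [25, [0, 0, 0.065], [0, 0, 0]]
    - [25, [0, 0, 0.08], [0, 0, 0]]
    - [25, [0, 0, 0.095], [0, 0, 0]]
    - [25, [0, 0, 0.11], [0, 0, 0]]
    - [25, [0, 0, 0.12], [0, 0, 0]]
    - [25, [0, 0, 0.12], [0, 0, 0]]

```text
clock: 23.62
position: [583.8, 50.5, 80.3]
ee_rot: [0.959, -0.284, 0.0, 0.0]
contact_force: [-2.9, 0.8, 8.0]
gripper_width: 30.8
grasp_force: 61.2
```

Call:
jog_arm:
  plan:
    - [25, [0, 0, 0.015], [0, 0, 0]]
    - [25, [0, 0, 0.03], [0, 0, 0]]
    - [25, [0, 0, 0.03], [0, 0, 0]]
    - [25, [0, 0, 0.03], [0, 0, 0]]

```text
clock: 24.12
position: [583.9, 50.5, 78.3]
ee_rot: [0.959, -0.284, 0.001, 0.0]
contact_force: [-3.8, 0.2, 12.1]
gripper_width: 30.6
grasp_force: 61.9
```

Call:
jog_arm:
  plan:
    - [25, [0, 0, 0], [0, 0, 0.13]]
    - [25, [0, 0, 0], [0, 0, 0.26]]
    - [25, [0, 0, 0], [0, 0, 0.39]]
    - [25, [0, 0, 0], [0, 0, 0.52]]
    - [25, [0, 0, 0], [0, 0, 0.65]]
    - [25, [0, 0, 0], [0, 0, 0.78]]
    - [25, [0, 0, 0], [0, 0, 0.9]]
    - [25, [0, 0, 0], [0, 0, 1]]
    - [25, [0, 0, 0], [0, 0, 1]]
    - [25, [0, 0, 0], [0, 0, 1]]

```text
clock: 25.38
position: [584.4, 50.0, 78.3]
ee_rot: [-0.688, 0.725, -0.001, 0.0]
contact_force: [-3.5, -1.4, 11.7]
gripper_width: 30.4
grasp_force: 61.7
```

Run:
```python
from h import *
s=read_state();print(np.degrees(2*np.arctan2(s['ee_rot'][1],s['ee_rot'][0])),s['wrist_torque'],s['contact_force'],s['joints'].round(2),s['grasp_force'])
```

```text
266.9961076798445 [-0.65808691  0.99132567 -0.10637408] [-3.53618353 -1.37191273 11.68606041] [ 0.36  0.47 -0.28  0.   -0.82 -0.42] 61.69143108115399
```

Call:
jog_arm:
  plan:
    - [25, [0, 0, -0.02], [0, 0, 1e-06]]
    - [25, [0, 0, -0.04], [0, 0, 0]]
    - [25, [0, 0, -0.055], [0, 0, 0]]
    - [25, [0, 0, -0.055], [0, 0, 0]]
    - [25, [0, 0, -0.055], [0, 0, 0]]

```text
clock: 26.0
position: [584.3, 50.1, 82.6]
ee_rot: [-0.688, 0.725, -0.001, 0.0]
contact_force: [-1.4, -2.0, 7.0]
gripper_width: 30.6
grasp_force: 60.9
```

Call:
jog_arm:
  plan:
    - [25, [0, 0, -0.01], [0, 0, 0]]
    - [25, [0, 0, -0.02], [0, 0, 0]]
    - [25, [0, 0, -0.02], [0, 0, 0]]

```text
clock: 26.38
position: [584.2, 50.2, 83.0]
ee_rot: [-0.688, 0.726, -0.0, 0.0]
contact_force: [3.0, -4.2, -0.6]
gripper_width: 30.9
grasp_force: 60.1
```

Call:
jog_arm:
  plan:
    - [34, [0, 0, 0], [0, 0, 0]]
    - [40, [0, 0, 0], [0, 0, 0]]
    - [55, [0, 0, 0], [0, 0, 0]]
    - [55, [0, 0, 0], [0, 0, 0]]
    - [55, [0, 0, -0.2], [0, 0, 0]]
    - [55, [0, 0, -0.6], [0, 0, 0]]
    - [55, [0, 0, -0.9], [0, 0, 0]]
    - [55, [0, 0, -0.9], [0, 0, 0]]

```text
clock: 27.38
position: [585.2, 51.1, 176.8]
ee_rot: [-0.688, 0.725, -0.001, 0.003]
contact_force: [0.4, -0.4, 0.6]
gripper_width: 55.1
grasp_force: 0.0
```

Call:
jog_arm:
  plan:
    - [55, [0, -0.4, 0], [0, 0, 0]]
    - [55, [0, -0.5, 0], [0, 0, -0.2]]
    - [55, [0, -0.5, 0], [0, 0, -0.2]]
    - [55, [0, -0.5, 0], [0, 0, -0.2]]

```text
clock: 27.88
position: [632.7, 47.9, 173.0]
ee_rot: [0.759, -0.651, -0.001, 0.001]
contact_force: [0.2, -0.2, -0.7]
gripper_width: 54.7
grasp_force: 0.0
```

Run:
```python
from h import *
d,W,s=wsnap('w10'); print(s['position'],s['clock'])
t=get_image('top');w=cloud(t)
for n,C in(('wrist',W),('top',w)):
    im=d['img'] if n=='wrist' else t['img']
    hsv=cv2.cvtColor(im,cv2.COLOR_RGB2HSV)
    red=((hsv[...,0]<6)|(hsv[...,0]>174))&(hsv[...,1]>120)&(np.hypot(C[...,0]-583,C[...,1]-51)<30)
    q=C[red];print(n,len(q),np.histogram(q[:,2],bins=np.arange(70,110,2)))
    pl=q[abs(q[:,2]-83)<3]
    if len(pl)>5:
        A=np.c_[pl[:,:2]-[583.5,51],np.ones(len(pl))];print(np.linalg.lstsq(A,pl[:,2],rcond=None)[0],cv2.minAreaRect(pl[:,:2].astype(np.float32)))
v,u=np.where((np.hypot(W[...,0]-583.5,W[...,1]-51)<45)&(W[...,2]>20));print(u.min(),u.max(),v.min(),v.max())
cv2.imwrite('pics/w10c.png',cv2.resize(d['img'][max(v.min()-10,0):v.max()+10,u.min()-10:u.max()+10],(600,600),interpolation=cv2.INTER_CUBIC)[:,:,::-1])
```

```text
[632.72051383  47.8597155  172.96196331] 27.875
wrist 1610 (array([  1,   0,   1,  15,  32,  75, 709, 167,  44,  38,  50,  41,  49,
        44,  68,  93, 171,  12,   0]), array([ 70,  72,  74,  76,  78,  80,  82,  84,  86,  88,  90,  92,  94,
        96,  98, 100, 102, 104, 106, 108]))
[-1.35167139e-02  4.99050856e-03  8.32784611e+01] ((585.847412109375, 51.031402587890625), (44.990478515625, 31.345327377319336), 85.80240631103516)
top 101 (array([ 0,  0,  1,  3,  4, 18, 18, 18,  7,  1,  3,  0,  2,  5,  6,  6,  2,
        3,  2]), array([ 70,  72,  74,  76,  78,  80,  82,  84,  86,  88,  90,  92,  94,
        96,  98, 100, 102, 104, 106, 108]))
[-3.65003694e-02 -5.11978479e-03  8.32153129e+01] ((586.4609985351562, 51.77749252319336), (27.236143112182617, 39.32221221923828), 0.9311601519584656)
330 551 161 399
```

View pics/w10c.png

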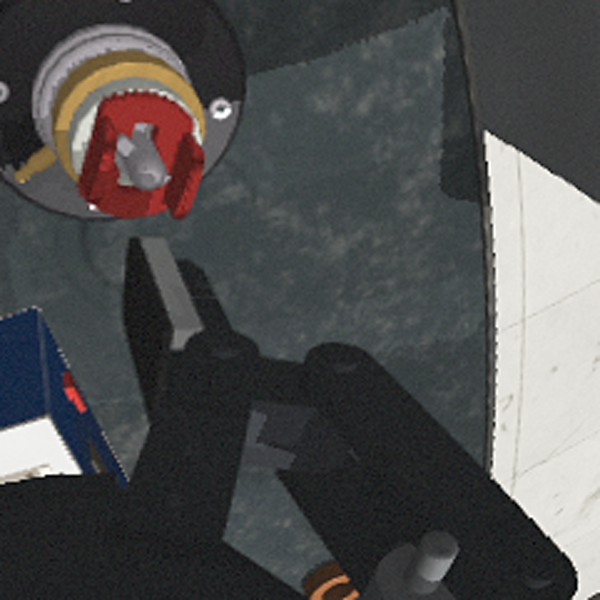

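```bash
python3 -c "
from bench import job_done; print(job_done())"
```

```text
the job is handed in; nothing more can be done
None
```

The job is handed in, but `job_done()` returned no verdict. By my last measurements the brass ring, white ring and red cap are on the shaft and the cap is locked, with its underside at about 75.3 mm, roughly level, and the gripper clear at 27.9 s. The last picture put the cap about 2.3 mm off the axis (limit 3 mm), in a partly blocked view.

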